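# Raise the microscope stage by one turn and clamp it

## Robot

A 6-joint arm with a two-finger parallel gripper is mounted at the origin on the work surface. World frame = base frame: x ahead of the robot, y to its left, z up, the work surface at z = 0. Lengths are in mm, angles in rad, forces in N, time in s.
With the tool pointing down it reaches from about 275 to 1000 mm from the base axis. Payload 8.4 kg.
Tool frame: the origin (TCP) lies midway between the tips of the shut fingers; the grasp point (between the pads) lies 19 mm behind it; z points along the fingers, y is the line along which they close (so a half turn about z gives the same grasp; the last joint's range is limited). The gripper opens to 85 mm and grips with 20 to 120 N. Pads are 22 mm wide; open, the fingers measure 114 mm over their backs; the gripper's body (76 mm by 85 mm) begins 54 mm behind the grasp point. The pads swing forward as they close: fully open they stand 13 mm farther back than shut.
Start: joints at [-1.291, 0.353, 1.633, -0, 1.155, -0.002], TCP at [173.802, -600.351, 231.281] pointing down, gripper open.
Joint ranges: [-2.63, 2.63], [-0.92, 2.1], [0.06, 2.66], [-1.3, 4.44], [0, 2.69], [-3.02, 3.02]. Speed limits (rad/s): [2.22, 2.22, 2.79, 3.14, 3.14, 3.14].

## Interface

Orientations are given as [roll, pitch, yaw] about the fixed x, y, z axes, in that order (R = Rz(yaw) Ry(pitch) Rx(roll)).
In Python, from rig import r gives the robot as it stands.
- The arm moves only by the shell command python3 -m inch 'ROWS' [OPENING] [FORCE]. ROWS is JSON, a list that holds one entry, the list of rows, each a list of 6 numbers: the shift along the tool's x, y, z scaled (see below), then the turn, a rotation vector about the tool's x, y, z scaled (see below). In form: [[[tx, ty, tz, wx, wy, wz], ...]]. A call has 1 to 8 rows; each row is the pose to reach, as a shift and turn from the pose commanded when the call began, along the tool's axes at that moment, turning the shorter way round; what a row does not reach only later rows make up. The controller multiplies each number of a shift by 20 cm and each number of a turn by pi rad. A row lasts 1/12 s, in which the tool goes at most 41.7 mm and 7.16 degrees, less where a joint would pass 70% of its speed; a pose out of reach is approached as far as the arm can. A call with a number of a shift or a turn outside -1 to 1 is refused whole. A call with a gripper value outside its range is refused whole. OPENING is the gripper's target within -1 to 1 (fully open at 1, half-way at 0, shut at -1), set as the call begins (- or left out, the last holds). The fingers move at their own pace and stop on an object; FORCE is the grip in N (left out, the last holds). Time passes only in rows, so rows that repeat a pose let the fingers close. It gives the time, the measured TCP pose, the force, the opening and the grip force at its end, in the units of the state.
- r.sense(): the state, without advancing time (a new reading comes with each control period).
- r.grab_frame(name): name is "scene" or "top" or "wrist"; returns the picture (400x640x3 uint8, red, green, blue); there is no depth.
- r.camera_info(name): a dict with "K" (3x3 intrinsics, pixels), "rvec" (rotation vector, rad) and "tvec" (3), from world to camera coordinates, as OpenCV has them; the wrist camera has in their place "mount" (4x4, takes a point from camera to tool coordinates, whose origin is the TCP and whose axes are the flange's). Camera axes: x right, y down, z forward; pixel columns grow to the right and rows downward; lengths in mm; the calibration is good to about 2 mm. A picture is of the moment at which its call begins: read the wrist's pose just before it. camera_info takes no time and is no camera call.
- r.sign_off(): hands the job in; it is judged then, once.
The state is a dict: "clock": time; "qpos": joint angles; "qvel": joint speeds; "joint_efforts": joint torques, N m; "eef_pos": TCP position; "tcp_rot": TCP orientation; "contact_force": force on the tool from outside, world axes, zero at the start; "wrist_torque": the same for the moment, N m; "opening": opening from 0.0 (shut) to 1.0 (fully open); "grasp_force": force on a finger pad.
Only numpy, scipy, OpenCV 4.12 (cv2) and the standard library are available. Lean on these libraries where they do the work, as an engineer would, in place of code of your own. Each camera call takes 0.05 s, during which the arm holds its last target. There are 200 camera calls.

## Task

Raise the black specimen platform by one step: push the hand wheel round by its upright handle, clockwise seen from above, through exactly one full turn, so that the handle comes to rest where it started. Then push the clamp lever beside the wheel fully over to its other side, away from the side it leans to now, to lock the setting. Only push with the fingertips or the outside of the fingers, without gripping or forcing anything, and leave the loose things around the stand where they are.

Things in the scene. Friction and masses are not known exactly. Their poses are not given: they have to be found in the camera images.
- stand: Fixed cream stand of the elevating stage; origin on the table under the hand wheel's axis, x towards the black platform, y to its left, z up. In its frame: gearbox 160 x 160 mm about the origin, top at z = 88 mm; base plate x -90 to 300, y -90 to 90, 20 mm high; flat ledge x -65 to 125, y -210 to -80, top at z = 30 mm, which carries the clamp lever; black platform 130 x 210 mm centred at x = 225 mm, top at 135 to 150 mm as it rises.
- wheel_axis (a point): Top of the hand wheel's hub, on its vertical axis, 115 mm above the table. The wheel lies level: bare metal rim of 60 mm radius (to the bar's middle), bar 12 mm thick, rim top 113 mm above the table, hub 32 mm wide, three spokes.
- handle_top (a point): Centre of the top of the wheel's upright handle: a black cylinder 20 mm in diameter, standing on the rim 60 mm from the wheel's axis, from the rim top (113 mm above the table) up to this point, 165 mm above the table. It goes round with the wheel and does not spin on its own.
- wheel (a joint): Angle of the hand wheel, rad, growing clockwise seen from above; it starts somewhere between 0 and 3, one turn adds 6.283. At 0 the handle lies on the stand's +x side of the axis. No stops near by; it drags (about 2 N at the handle) and stays where it is left. Each turn raises the platform 8 mm.
- lock_tip (a point): Centre of the 26 mm black ball on top of the clamp lever, a 10 mm steel rod. It swings in the stand's x-z plane about a pivot at x = 20, y = -150, z = 52 mm in the stand's frame, 80 mm from this point; its housing is 70 x 50 mm, top at z = 55 mm. At the start it leans 0.5 rad to the stand's -x side.
- lock (a joint): Angle of the clamp lever, rad: 0 leaning fully to the stand's -x (open, the start), 1.0 leaning fully to +x (locked, at its stop). It takes about 1 N at the ball and stays where it is left.
- objective1_mid (a point): Loose bystander, leave alone. Steel microscope objective standing in the row on the table on the stand's +y side, 28 mm wide, 40 mm high; point at half height.
- objective2_mid (a point): Loose bystander, leave alone. The same, 30 mm wide, 45 mm high.
- objective3_mid (a point): Loose bystander, leave alone. The same, 32 mm wide, 50 mm high.
- objective4_mid (a point): Loose bystander, leave alone. Small objective, 27 mm wide, 38 mm high, standing on the stand's ledge on the +x side of the lever; point at half height.
- screwdriver_grip (a point): Loose bystander, leave alone. Screwdriver 170 mm long lying on the table; point in its handle.
- wrench_grip (a point): Loose bystander, leave alone. Wrench 180 mm long lying on the table; point in its handle.
- cap_mid (a point): Loose bystander, leave alone. Orange plastic ring cap, 48 mm wide, 12 mm high; point at its centre.
- tube_lens_mid (a point): Loose bystander, leave alone. Black lens barrel standing on the table, 62 mm wide, 85 mm high; point at half height.

How it is judged:
By the outcome, as a careful person would: the job done as asked, in the order asked, and still so for the second after the job is handed in, with the robot touching nothing.
It also fails if it takes over 72 s, if anything falls off the work surface, if the arm or the gripper's body presses on something with over 40 N, if the wrist force passes 120 N, or if a joint passes its speed limit or range.

## Working session

There is one attempt and no reset: what is moved stays moved. The work goes in short steps, Python scripts to look and compute and a shell command to move; the robot and the scene stay as the last step left them, time stands still between calls to the robot, and variables do not carry over. Pictures are saved under pics/ and viewed, at most 12 in all, crops included, and the job is handed in when it is done.

```bash
mkdir -p pics; ls
python3 - <<'E'
from rig import r
import cv2
for n in ("scene","top"):
    cv2.imwrite(f"pics/{n}0.png",r.grab_frame(n)[:,:,::-1])
    c=r.camera_info(n);print(n,c)
print(r.camera_info("wrist"));print(r.sense())
E
```

```text
pics
scene {'K': array([[450.15077726,   0.        , 314.00954914],
       [  0.        , 450.15077726, 207.08019922],
       [  0.        ,   0.        ,   1.        ]]), 'rvec': array([ 1.23468767,  2.08403143, -1.08717392]), 'tvec': array([ 245.55389754, -160.95968634, 1778.09335496])}
top {'K': array([[365.78318219,   0.        , 317.08180036],
       [  0.        , 365.78318219, 198.32334618],
       [  0.        ,   0.        ,   1.        ]]), 'rvec': array([ 2.17924302, -2.18665166,  0.06079452]), 'tvec': array([ -13.19120603,  515.96056865, 1307.34484607])}
{'K': array([[355.54527406,   0.        , 319.25086092],
       [  0.        , 355.54527406, 195.55483258],
       [  0.        ,   0.        ,   1.        ]]), 'mount': array([[ 3.29049973e-04, -9.65385793e-01, -2.60825922e-01,
         6.48912457e+01],
       [ 9.99999935e-01,  2.79887472e-04,  2.25631570e-04,
        -6.77911954e-01],
       [-1.44819605e-04, -2.60825979e-01,  9.65385823e-01,
        -1.43596347e+02],
       [ 0.00000000e+00,  0.00000000e+00,  0.00000000e+00,
         1.00000000e+00]])}
{'clock': 0.1, 'qpos': array([-1.29139981e+00,  3.53589312e-01,  1.63411649e+00, -2.12069693e-05,
        1.15519120e+00, -2.39907074e-03]), 'qvel': array([-0.00079485,  0.00015666, -0.00186023,  0.00116198, -0.00047729,
       -0.00167781]), 'joint_efforts': array([ 9.91592242e-04, -6.06355834e+01, -3.42819035e+01,  1.45603753e-04,
        4.07333122e-03, -2.04674473e-05]), 'eef_pos': array([ 173.66814561, -599.90909269,  230.60597128]), 'tcp_rot': array([-3.14028827e+00,  1.62612183e-05,  2.81804169e-01]), 'contact_force': array([0.30039615, 0.32092218, 0.30529118]), 'wrist_torque': array([0.02497524, 0.02601097, 0.02487811]), 'grasp_force': 0.0, 'opening': 1.0019582272328669}
```

View pics/scene0.png

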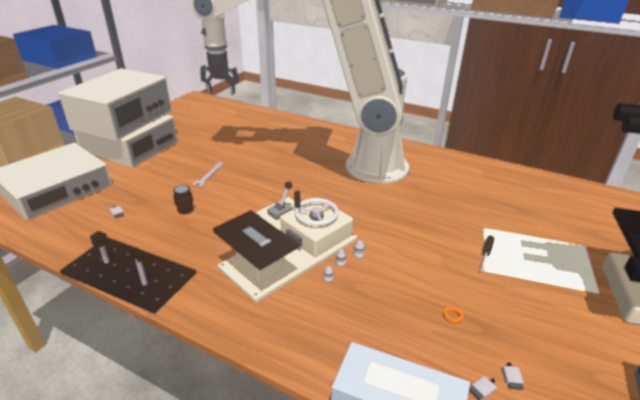

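View pics/top0.png

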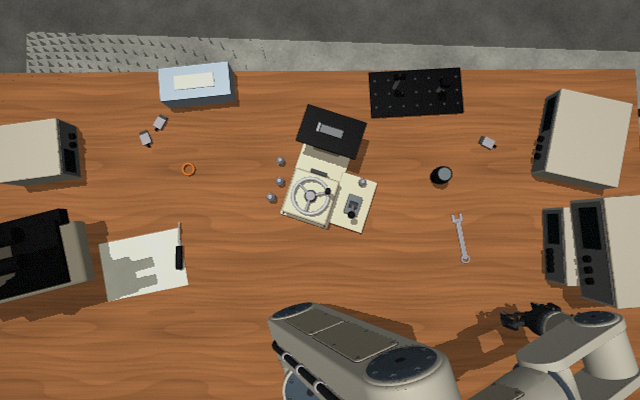

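The top view shows the wheel near (311,196), its handle near (328,190), the lever near (353,210), and the platform at (331,130). The scene view has the handle at (297,200) and the lever ball at (288,185). I'll zoom in on both.

Run:
```python
import cv2,numpy as np
a=cv2.imread("pics/top0.png")[90:240,260:385]
b=cv2.imread("pics/scene0.png")[170:300,210:375]
cv2.imwrite("pics/crop0.png",np.hstack([cv2.resize(a,(480,576),interpolation=2),cv2.resize(b,(320,576*1),interpolation=2)[:, :]]))
```

```text
(no output)
```

View pics/crop0.png

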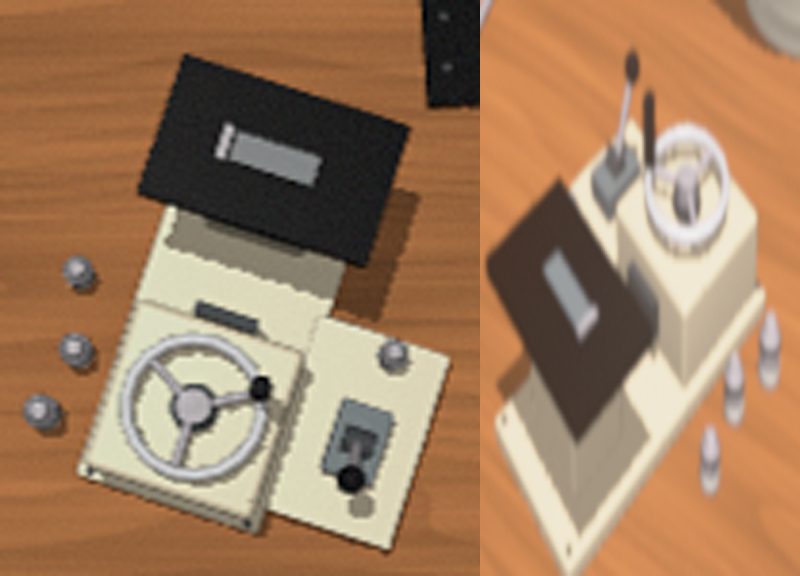

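```bash
cat > h.py <<'E'
from rig import r
import cv2,numpy as np
from scipy.spatial.transform import Rotation as R
def ray(n,px,pose=None):
    c=r.camera_info(n);d=np.linalg.inv(c["K"])@[px[0],px[1],1]
    if n=="wrist":
        s=pose or r.sense();T=R.from_euler('xyz',s["tcp_rot"]).as_matrix();M=c["mount"]
        return np.array(s["eef_pos"])+T@M[:3,3],T@M[:3,:3]@d
    Rm=cv2.Rodrigues(c["rvec"])[0];return -Rm.T@c["tvec"],Rm.T@d
def onz(n,px,z,pose=None):
    o,d=ray(n,px,pose);return o+d*(z-o[2])/d[2]
E
python3 - <<'E'
from h import *
np.set_printoptions(precision=1,suppress=True)
f=lambda u,v,z:onz("top",(u/3.84+259.6,v/3.84+89.6),z)
hub=f(194,405,115);hd=f(262,383,165);ball=f(351,477,122)
P=[f(*p,z) for p,z in zip([(183,55),(410,127),(366,265),(138,192)],[137]*4)]
pc=sum(P)/4
print("hub",hub,"handle",hd,"ball",ball,"plat",pc,[np.linalg.norm(P[i]-P[i-1]) for i in range(4)])
print("o4",f(395,352,49))
for a,b in((3,0),(2,1)):
    d=P[b]-P[a];print("yaw",np.arctan2(d[1],d[0]))
d=pc-hub;yaw=np.arctan2(d[1],d[0]);print(yaw,np.hypot(*d[:2]))
S=np.array([[np.cos(yaw),np.sin(yaw)],[-np.sin(yaw),np.cos(yaw)]])
print("in stand: handle",S@(hd-hub)[:2],"ball",S@(ball-hub)[:2],np.linalg.norm((hd-hub)[:2]))
b0=cv2.imread("pics/scene0.png")
E
```

```text
hub [520.5   7.4 115. ] handle [535.  -51.1 165. ] ball [ 457.  -128.5  122. ] plat [732.1 -63.1 137. ] [np.float64(127.02091677366172), np.float64(207.40672582028589), np.float64(126.9373021736685), np.float64(207.2135508716439)]
o4 [ 573.7 -176.1   49. ]
yaw -0.31353785319336125
yaw -0.31505645522922554
-0.3213370595862873 223.06555509078626
in stand: handle [ 32.3 -50.9] ball [ -17.3 -149. ] 60.284630938353246
```

Measurements agree with the given sizes: radius 60.3, platform distance 223, ball at stand (-17,-149). The hub is at (520.5, 7.4), stand yaw is -0.316, and the handle is at world angle -76°. I'll shut the gripper, set the tool yaw to 0 and travel over the stand high up.

```bash
python3 -m inch '[[[0.93,-0.76,0,0,0,0.0897],[0.93,-0.76,0,0,0,0.0897],[0.93,-0.76,0,0,0,0.0897],[0.93,-0.76,0,0,0,0.0897],[0.93,-0.76,0,0,0,0.0897],[0.93,-0.76,0,0,0,0.0897],[0.93,-0.76,0,0,0,0.0897],[0.93,-0.76,0,0,0,0.0897]]]' -1 20
```

```text
clock: 0.77
eef_pos: [310.9, -401.4, 231.3]
tcp_rot: [-3.141, 0.0, 0.003]
contact_force: [0.1, 0.2, -0.2]
opening: -0.001
grasp_force: 0.0
```

```bash
python3 -m inch '[[[0.63,-0.92,0,0,0,0],[0.63,-0.92,0,0,0,0],[0.63,-0.92,0,0,0,0],[0.63,-0.92,0,0,0,0],[0.63,-0.92,0,0,0,0],[0.63,-0.92,0,0,0,0],[0.63,-0.92,0,0,0,0]]]'; python3 -m inch '[[[0.63,-0.92,0,0,0,0],[0.63,-0.92,0,0,0,0],[0.63,-0.92,0,0,0,0],[0.63,-0.92,0,0,0,0],[0.63,-0.92,0,0,0,0],[0.63,-0.92,0,0,0,0],[0.63,-0.92,0,0,0,0],[0.63,-0.92,0,0,0,0]]]'
python3 - <<'E'
from h import *
s=r.sense();print(s["eef_pos"],s["tcp_rot"],s["qpos"])
cv2.imwrite("pics/w1.png",r.grab_frame("wrist")[:,:,::-1])
E
```

```text
clock: 1.35
eef_pos: [437.7, -217.3, 231.2]
tcp_rot: [-3.141, -0.001, 0.002]
contact_force: [0.2, -0.4, 0.6]
opening: 0.003
grasp_force: 0.0
clock: 2.02
eef_pos: [562.1, -35.9, 230.8]
tcp_rot: [3.141, 0.001, 0.001]
contact_force: [0.3, 0.7, -0.6]
opening: -0.005
grasp_force: 0.0
[562.06546785 -35.91864547 230.76968316] [3.14082891e+00 1.11334945e-03 5.37047188e-04] [-6.59725431e-02  2.58555830e-01  1.76717506e+00 -9.30224421e-04
  1.11692206e+00  1.50469461e+00]
```

View pics/w1.png

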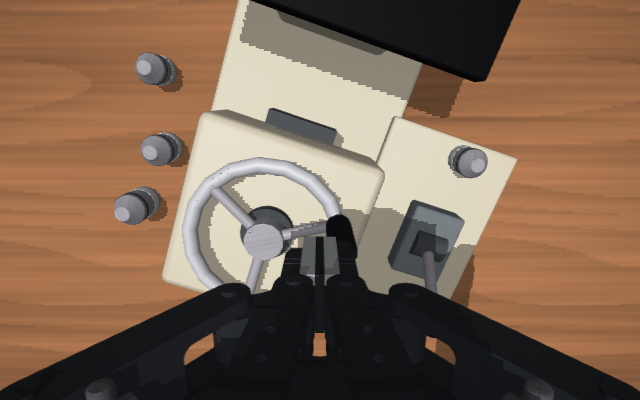

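The wrist view shows the hub at (264,242), the black handle at about (342,225) right of the fingertips, the lever rod at (430,265), and objective 4 at (470,162). The fingertips are on the far side of the handle, as planned. I'll check the hub and objective 4 positions.

Run:
```python
from h import *
print(onz("wrist",(264,240),115),onz("wrist",(472,163),49))
c=r.camera_info("wrist");s=r.sense();T=R.from_euler('xyz',s["tcp_rot"]).as_matrix();M=c["mount"]
for p in [(520.5,7.4,115),(535,-51,165),(535,-51,113)]:
    q=M[:3,:3].T@(T.T@(np.array(p)-s["eef_pos"])-M[:3,3]);q=c["K"]@q;print(q[:2]/q[2])
```

```text
[520.06182013   7.05308658 115.        ] [ 569.29629678 -177.61320634   49.        ]
[263.53332332 239.47782242]
[342.64663584 248.1368655 ]
[338.33692729 221.04266757]
```

```bash
python3 -m inch '[[[0,0,0.465,0,0,0],[0,0,0.465,0,0,0],[0,0,0.465,0,0,0],[0,0,0.465,0,0,0]]]'
python3 - <<'E'
from h import *
s=r.sense();p=s["eef_pos"];print(p,s["contact_force"])
for th0 in (-44,-124,-204,-284):
    a=np.radians(th0-10*np.arange(1,9)); b=np.radians(th0)
    st=[p[0],p[1]] if th0==-44 else [520.3+60*np.cos(b),7.2+60*np.sin(b)]
    print(th0,[[float(round((520.3+60*np.cos(t)-st[0])/200,3)),float(round(-(7.2+60*np.sin(t)-st[1])/200,3))] for t in a])
E
```

```text
clock: 2.4
eef_pos: [559.1, -36.2, 135.6]
tcp_rot: [-3.141, 0.007, -0.002]
contact_force: [-0.5, -0.7, -1.0]
opening: 0.002
grasp_force: 0.0
[559.10953349 -36.21122322 135.64488359] [-0.5098159  -0.74823475 -1.02723317]
-44 [[-0.018, 0.026], [-0.063, 0.053], [-0.111, 0.071], [-0.163, 0.081], [-0.215, 0.082], [-0.267, 0.074], [-0.316, 0.057], [-0.362, 0.032]]
-124 [[-0.041, -0.033], [-0.075, -0.072], [-0.102, -0.117], [-0.121, -0.166], [-0.131, -0.217], [-0.132, -0.27], [-0.123, -0.321], [-0.106, -0.371]]
-204 [[0.025, -0.046], [0.058, -0.086], [0.098, -0.121], [0.143, -0.148], [0.191, -0.166], [0.243, -0.176], [0.295, -0.177], [0.347, -0.169]]
-284 [[0.049, 0.017], [0.095, 0.042], [0.136, 0.075], [0.17, 0.115], [0.197, 0.16], [0.216, 0.208], [0.226, 0.26], [0.227, 0.312]]
```

```bash
python3 -m inch '[[[-0.035,0.034,0,0,0,0],[-0.08,0.061,0,0,0,0],[-0.128,0.079,0,0,0,0],[-0.18,0.089,0,0,0,0],[-0.232,0.09,0,0,0,0],[-0.284,0.082,0,0,0,0],[-0.333,0.065,0,0,0,0],[-0.379,0.04,0,0,0,0]]]'
python3 - <<'E'
from h import *
s=r.sense();print(s["eef_pos"],s["contact_force"])
cv2.imwrite("pics/t1.png",cv2.resize(r.grab_frame("top")[90:240,260:385,::-1],(480,576),interpolation=2))
E
```

```text
clock: 3.07
eef_pos: [486.2, -42.3, 138.9]
tcp_rot: [-3.141, -0.002, -0.001]
contact_force: [6.5, 2.4, 0.8]
opening: 0.001
grasp_force: 2.9
[486.19659071 -42.3253057  138.85240269] [6.51187308 2.37235093 0.84097365]
```

View pics/t1.png

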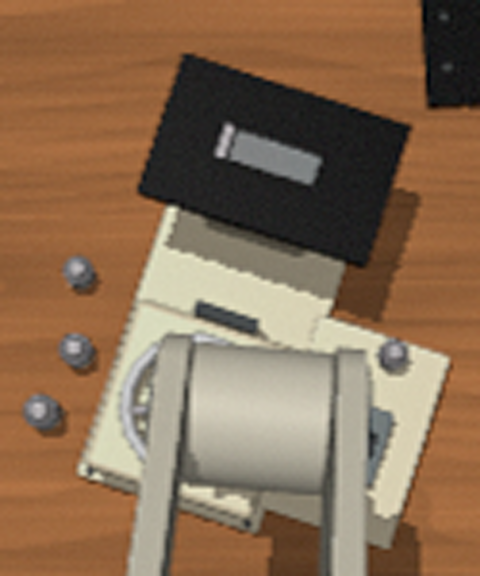

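The forearm hides the wheel in the top view, but the contact force of about 7 N against the motion shows the handle is being pushed. I'll continue round.

```bash
python3 -m inch '[[[-0.041,-0.033,0,0,0,0],[-0.075,-0.072,0,0,0,0],[-0.102,-0.117,0,0,0,0],[-0.121,-0.166,0,0,0,0],[-0.131,-0.217,0,0,0,0],[-0.132,-0.27,0,0,0,0],[-0.123,-0.321,0,0,0,0],[-0.106,-0.371,0,0,0,0]]]'
python3 -m inch '[[[0.025,-0.046,0,0,0,0],[0.058,-0.086,0,0,0,0],[0.098,-0.121,0,0,0,0],[0.143,-0.148,0,0,0,0],[0.191,-0.166,0,0,0,0],[0.243,-0.176,0,0,0,0],[0.295,-0.177,0,0,0,0],[0.347,-0.169,0,0,0,0]]]'
python3 - <<'E'
from h import *
s=r.sense();print(s["eef_pos"],s["contact_force"],s["qpos"])
cv2.imwrite("pics/w2.png",r.grab_frame("wrist")[:,:,::-1])
E
```

```text
clock: 3.78
eef_pos: [464.6, 32.7, 138.1]
tcp_rot: [3.141, 0.001, 0.0]
contact_force: [-0.5, -3.4, -0.2]
opening: 0.004
grasp_force: 1.0
clock: 4.45
eef_pos: [535.3, 65.3, 138.1]
tcp_rot: [3.141, 0.001, 0.0]
contact_force: [-5.0, -2.9, 1.0]
opening: -0.001
grasp_force: 1.9
[535.31513822  65.2904787  138.08424172] [-5.04872872 -2.92034749  1.01979662] [ 1.18597687e-01  3.33202908e-01  1.89982933e+00 -2.42703705e-05
  9.09649651e-01  1.68931860e+00]
```

View pics/w2.png

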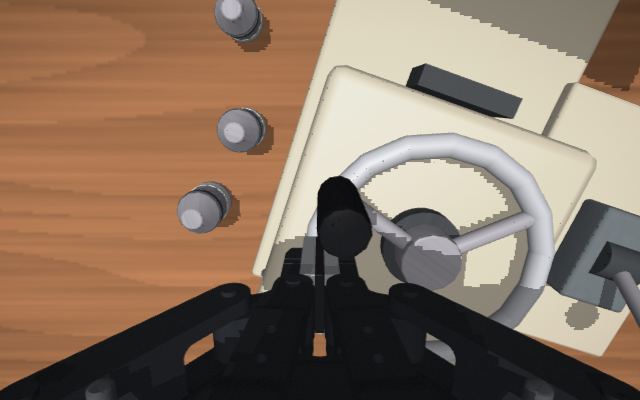

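The handle (top at px 344,233) sits right in front of the fingertips and the wheel has followed. I'll carry on with the next 80°, then a slower 40°.

```bash
python3 -m inch '[[[0.049,0.017,0,0,0,0],[0.095,0.042,0,0,0,0],[0.136,0.075,0,0,0,0],[0.17,0.115,0,0,0,0],[0.197,0.16,0,0,0,0],[0.216,0.208,0,0,0,0],[0.226,0.26,0,0,0,0],[0.227,0.312,0,0,0,0]]]'
python3 - <<'E'
from h import *
s=r.sense();p=s["eef_pos"]
a=np.radians(-4-5*np.arange(1,9))
print([[float(round(.3*(np.cos(t)-np.cos(np.radians(4))),3)),float(round(-.3*(np.sin(t)+np.sin(np.radians(4))),3))] for t in a])
i=r.grab_frame("wrist");cv2.imwrite("pics/w3.png",i[:,:,::-1])
E
```

```text
clock: 5.17
eef_pos: [580.4, 2.1, 138.3]
tcp_rot: [-3.141, -0.0, -0.0]
contact_force: [-2.2, 4.2, -0.3]
opening: -0.003
grasp_force: 1.9
[[-0.003, 0.026], [-0.008, 0.052], [-0.016, 0.077], [-0.025, 0.101], [-0.037, 0.125], [-0.051, 0.147], [-0.066, 0.168], [-0.083, 0.187]]
```

View pics/w3.png

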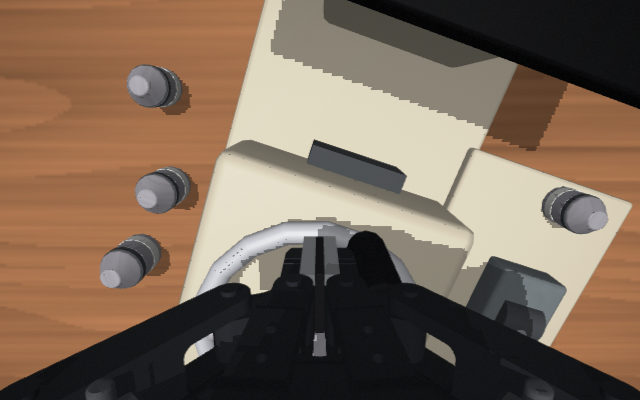

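The handle is directly right of the fingertips at (372,255), lagging the finger by about 25°. I'll push another 35° and then lift to measure.

```bash
python3 -m inch '[[[-0.003,0.026,0,0,0,0],[-0.008,0.052,0,0,0,0],[-0.016,0.077,0,0,0,0],[-0.025,0.101,0,0,0,0],[-0.037,0.125,0,0,0,0],[-0.051,0.147,0,0,0,0],[-0.066,0.168,0,0,0,0],[-0.066,0.168,0,0,0,0]]]'
python3 -m inch '[[[0.02,-0.02,0,0,0,0],[0.1,-0.06,0,0,0,0],[0.2,-0.1,-0.2,0,0,0],[0.35,-0.1,-0.4,0,0,0],[0.45,-0.1,-0.4,0,0,0],[0.45,-0.1,-0.4,0,0,0],[0.45,-0.1,-0.4,0,0,0],[0.45,-0.1,-0.4,0,0,0]]]'
python3 - <<'E'
from h import *
s=r.sense();print(s["eef_pos"])
cv2.imwrite("pics/w4.png",r.grab_frame("wrist")[:,:,::-1])
i=r.grab_frame("top")[90:240,260:385,::-1]
cv2.imwrite("pics/t4.png",i)
c=r.camera_info("wrist");T=R.from_euler('xyz',s["tcp_rot"]).as_matrix();M=c["mount"]
for p in [(520.4,7.2,115),(535,-51,165)]:
    q=M[:3,:3].T@(T.T@(np.array(p)-s["eef_pos"])-M[:3,3]);q=c["K"]@q;print(q[:2]/q[2])
E
```

```text
clock: 5.88
eef_pos: [566.0, -31.4, 138.3]
tcp_rot: [3.141, 0.001, -0.0]
contact_force: [-0.9, -0.7, -0.2]
opening: -0.001
grasp_force: 0.0
clock: 6.55
eef_pos: [655.7, -10.4, 217.1]
tcp_rot: [3.141, 0.002, 0.0]
contact_force: [-0.5, -1.0, -0.1]
opening: -0.001
grasp_force: 0.0
[655.68715556 -10.38933641 217.07279472]
[297.93256713 353.58411962]
[380.41518828 386.86709992]
```

View pics/w4.png

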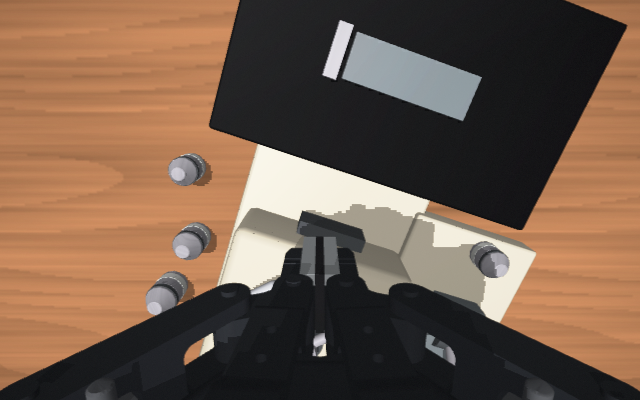

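The hand is too far forward: the fingers hide the wheel, and only the platform and objective 4 (490,260) are visible. I'll back over it, high up, for a clear view.

```bash
python3 -m inch '[[[0,0,-0.2,0,0,0],[-0.9,0.1,-0.2,0,0,0],[-0.9,0.1,-0.2,0,0,0],[-0.9,0.1,-0.2,0,0,0],[-0.9,0.1,-0.2,0,0,0],[-0.9,0.1,-0.2,0,0,0],[-0.9,0.1,-0.2,0,0,0],[-0.9,0.1,-0.2,0,0,0]]]'
python3 -m inch '[[[0,0,0,0,0,0],[0,0,0,0,0,0]]]'
cat > meas.py <<'E'
from h import *
import sys
s=r.sense();print(s["eef_pos"])
i=r.grab_frame("wrist");cv2.imwrite(sys.argv[1],i[:,:,::-1])
c=r.camera_info("wrist");T=R.from_euler('xyz',s["tcp_rot"]).as_matrix();M=c["mount"]
for p in [(520.4,7.2,115),(535,-51,165),(535,-51,113),(457,-128.5,122)]:
    q=M[:3,:3].T@(T.T@(np.array(p)-s["eef_pos"])-M[:3,3]);q=c["K"]@q;print(q[:2]/q[2])
E
python3 meas.py pics/w5.png
```

```text
clock: 7.32
eef_pos: [476.1, -30.7, 258.3]
tcp_rot: [-3.142, -0.0, -0.0]
contact_force: [-0.5, 0.2, 1.1]
opening: 0.001
grasp_force: 0.0
clock: 7.48
eef_pos: [477.9, -30.5, 258.2]
tcp_rot: [-3.142, -0.0, 0.0]
contact_force: [0.4, 0.4, 0.3]
opening: 0.002
grasp_force: 0.0
[477.90474023 -30.53535159 258.1737316 ]
[272.20400101 128.53783652]
[351.33757453 111.79084241]
[345.59088167 109.61918628]
[438.71593964 207.48452553]
```

View pics/w5.png

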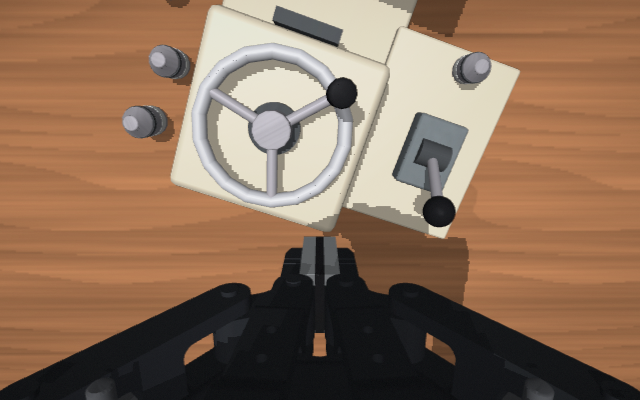

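The handle top is at (342,93) and the hub at (271,129). The start pose would put the handle at about (351,112), so it is roughly 13° short. I'll measure the handle and spoke angles properly, before and now.

```bash
cat > ang.py <<'E'
from h import *
H=np.array([520.4,7.2])
def handle(n,img,u0,v0,rad,pose=None):
    g=img.max(axis=2);m=np.zeros(g.shape,np.uint8)
    m[v0-rad:v0+rad,u0-rad:u0+rad]=(g[v0-rad:v0+rad,u0-rad:u0+rad]<60)
    k,l,st,ce=cv2.connectedComponentsWithStats(m);j=1+np.argmax(st[1:,4])
    w=onz(n,ce[j],165 if n=="wrist" else 162,pose);d=w[:2]-H
    print(n,"handle px",ce[j],st[j],"world",w,"R",np.hypot(*d),"ang",np.degrees(np.arctan2(d[1],d[0])))
def spokes(n,img,pose=None):
    c=r.camera_info(n);a=np.radians(np.arange(0,360,.5));S=cv2.cvtColor(img,cv2.COLOR_BGR2HSV)[:,:,1].astype(np.float32)
    o,_=ray(n,(0,0),pose);acc=0
    for rr in (28,32,36,40,44):
        P=np.c_[H[0]+rr*np.cos(a),H[1]+rr*np.sin(a),0*a+109]
        if n=="wrist":
            T=R.from_euler('xyz',pose["tcp_rot"]).as_matrix();M=c["mount"]
            q=((P-pose["eef_pos"])@T-M[:3,3])@M[:3,:3]
        else: q=P@cv2.Rodrigues(c["rvec"])[0].T+c["tvec"]
        q=q@c["K"].T;q=(q[:,:2]/q[:,2:]).astype(np.float32)
        acc=acc+cv2.remap(S,q[:,:1].copy(),q[:,1:].copy(),1)[:,0]/5
    low=acc<0.5*np.median(acc); lab=np.flatnonzero(np.diff(low.astype(int)))
    print(n,"spoke edges",[(x+.5)/2 for x in lab],np.median(acc))
E
python3 - <<'E'
from ang import *
t=cv2.imread("pics/top0.png");w1=cv2.imread("pics/w1.png");w5=cv2.imread("pics/w5.png")
p1=dict(eef_pos=[562.07,-35.92,230.77],tcp_rot=[3.14083,.00111,.00054]);p5=dict(eef_pos=[477.9,-30.54,258.17],tcp_rot=[-3.142,0,0])
handle("top",t,328,190,5);handle("wrist",w5,342,93,20,p5)
spokes("top",t);spokes("wrist",w1,p1);spokes("wrist",w5,p5)
E
```

```text
top handle px [327.29166667 190.79166667] [325 188   5   6  24] world [530.56486588 -49.42916195 162.        ] R 57.53422009202605 ang -79.8238448485777
wrist handle px [341.22919509  92.98908595] [326  78  31  31 733] world [546.67583837 -44.30305541 165.        ] R 57.818547182577134 ang -62.97022610185848
top spoke edges [np.float64(38.25), np.float64(49.25), np.float64(155.25), np.float64(166.25), np.float64(276.25), np.float64(286.25)] 34.855957
wrist spoke edges [np.float64(37.25), np.float64(50.75), np.float64(154.75), np.float64(167.25), np.float64(244.75), np.float64(245.25), np.float64(249.75), np.float64(252.25), np.float64(269.75), np.float64(270.75), np.float64(274.75), np.float64(288.25)] 32.693558
wrist spoke edges [np.float64(53.75), np.float64(65.75), np.float64(170.75), np.float64(182.25), np.float64(290.75), np.float64(302.75)] 27.246681
```

Spokes read 44/161/281.5° at the start and 59.5/176.5/296.9° now, so 15.5° remains and the start handle angle is -78.5°. I'll push nearly along -x from behind, stopping slightly short.

```bash
python3 -m inch '[[[0.535,0.0725,0,0,0,0],[0.535,0.0725,0,0,0,0],[0.535,0.0725,0,0,0,0],[0.535,0.0725,0,0,0,0],[0.535,0.0725,0.3,0,0,0],[0.535,0.0725,0.6,0,0,0],[0.535,0.0725,0.6,0,0,0],[0.535,0.0725,0.6,0,0,0]]]'
python3 -m inch '[[[0,0,0,0,0,0],[-0.04,0,0,0,0,0],[-0.07,0,0,0,0,0],[-0.09,0,0,0,0,0],[-0.11,0,0,0,0,0],[-0.13,0,0,0,0,0],[-0.15,0,0,0,0,0],[-0.16,0,0,0,0,0]]]'
python3 -m inch '[[[0,0,0,0,0,0],[0,0,0,0,0,0]]]'
python3 -m inch '[[[0.1,0,0,0,0,0],[0.1,0,-0.3,0,0,0],[0.1,0,-0.6,0,0,0],[0.1,0,-0.6,0,0,0],[0.1,0,-0.6,0,0,0],[-0.2,0,-0.6,0,0,0],[-0.375,-0.07,-0.6,0,0,0],[-0.375,-0.07,-0.6,0,0,0]]]'
python3 -m inch '[[[0,0,0,0,0,0],[0,0,0,0,0,0]]]'
cat >> ang.py <<'E'
def now(name):
    s=r.sense();i=r.grab_frame("wrist")[:,:,::-1].copy();cv2.imwrite(name,i);print(s["eef_pos"]);spokes("wrist",i,s)
E
python3 -c "
from ang import *
now('pics/w6.png')"
```

```text
clock: 8.2
eef_pos: [578.9, -44.5, 131.0]
tcp_rot: [-3.141, 0.012, 0.0]
contact_force: [-2.0, 0.5, -0.2]
opening: 0.001
grasp_force: 0.0
clock: 8.87
eef_pos: [551.4, -45.1, 138.8]
tcp_rot: [-3.142, -0.001, -0.0]
contact_force: [1.3, -1.6, 1.5]
opening: -0.0
grasp_force: 1.2
clock: 9.03
eef_pos: [551.0, -44.9, 138.1]
tcp_rot: [-3.141, 0.001, -0.0]
contact_force: [-0.8, 0.7, 0.3]
opening: 0.001
grasp_force: 0.0
clock: 9.7
eef_pos: [471.1, -30.3, 256.9]
tcp_rot: [-3.141, 0.006, -0.0]
contact_force: [0.5, -0.6, -0.2]
opening: -0.001
grasp_force: 0.0
clock: 9.87
eef_pos: [476.6, -30.9, 258.4]
tcp_rot: [-3.141, -0.0, 0.0]
contact_force: [0.5, 0.8, 0.7]
opening: 0.002
grasp_force: 0.0
[476.56048964 -30.90906089 258.3666082 ]
wrist spoke edges [np.float64(35.25), np.float64(47.25), np.float64(152.25), np.float64(164.25), np.float64(272.25), np.float64(284.75)] 27.476562
```

Spokes now read 41.2/158.2/278.5°, about 2.8° (3 mm) past the start. I'll nudge the handle back from the other side.

```bash
python3 -m inch '[[[0.06,0.105,0,0,0,0],[0.06,0.105,0.3,0,0,0],[0.06,0.105,0.6,0,0,0],[0.06,0.105,0.6,0,0,0],[0.06,0.105,0.6,0,0,0],[0.06,0.105,0.6,0,0,0],[0.06,0.105,0.6,0,0,0],[0.06,0.105,0.6,0,0,0]]]'
python3 -m inch '[[[0,0,0,0,0,0],[0,0,0,0,0,0],[0,0,0,0,0,0]]]'
```

```text
clock: 10.58
eef_pos: [490.9, -52.3, 140.5]
tcp_rot: [3.141, -0.004, 0.0]
contact_force: [0.7, -0.2, -0.2]
opening: 0.004
grasp_force: 0.0
clock: 10.83
eef_pos: [489.5, -52.2, 139.5]
tcp_rot: [3.141, -0.002, 0.0]
contact_force: [-0.9, 0.2, -1.1]
opening: -0.001
grasp_force: 0.0
```

```bash
python3 -m inch '[[[0.03,0,0,0,0,0],[0.055,0,0,0,0,0],[0.075,0,0,0,0,0],[0.085,0,0,0,0,0],[0.092,0,0,0,0,0],[0.098,0,0,0,0,0],[0.102,0,0,0,0,0],[0.105,0,0,0,0,0]]]'
python3 -m inch '[[[0,0,0,0,0,0],[0,0,0,0,0,0],[0,0,0,0,0,0]]]'
python3 -m inch '[[[-0.03,0,0,0,0,0],[-0.1,0,-0.2,0,0,0],[-0.16,-0.1,-0.4,0,0,0],[-0.16,-0.1,-0.6,0,0,0],[-0.16,-0.1,-0.6,0,0,0],[-0.16,-0.1,-0.6,0,0,0],[-0.16,-0.1,-0.6,0,0,0],[-0.16,-0.1,-0.6,0,0,0]]]'
python3 -c "
from ang import *
now('pics/w7.png')"
```

```text
clock: 11.5
eef_pos: [509.4, -52.1, 138.1]
tcp_rot: [-3.142, 0.001, 0.0]
contact_force: [-2.1, 0.2, 1.1]
opening: -0.002
grasp_force: 0.8
clock: 11.75
eef_pos: [509.4, -52.1, 138.2]
tcp_rot: [-3.141, 0.001, -0.0]
contact_force: [-0.6, -0.2, -1.2]
opening: 0.001
grasp_force: 0.7
clock: 12.42
eef_pos: [476.9, -32.2, 256.9]
tcp_rot: [-3.141, 0.002, -0.0]
contact_force: [0.5, 0.0, 0.0]
opening: 0.002
grasp_force: 0.0
[476.91981449 -32.20877045 256.90827725]
wrist spoke edges [np.float64(35.75), np.float64(48.25), np.float64(152.75), np.float64(164.75), np.float64(272.25), np.float64(284.75)] 27.676075
```

View pics/w7.png

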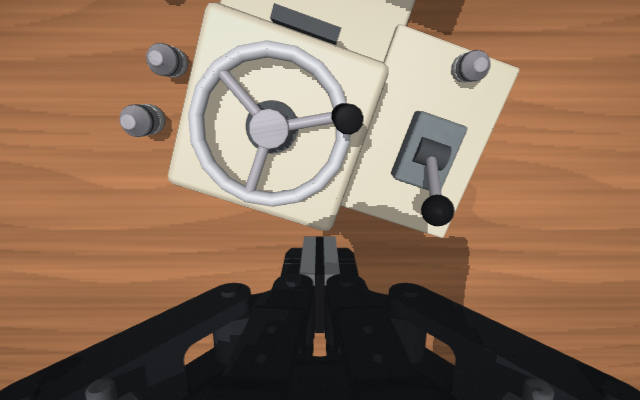

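The handle top is at (347,118) and the ball at (438,210), and nothing else has moved. The finger barely touched, with 2.4° (2.5 mm) left, so I'll repeat going 2.5 mm further.

```bash
python3 -m inch '[[[0.06,0.1,0,0,0,0],[0.06,0.1,0.3,0,0,0],[0.06,0.1,0.6,0,0,0],[0.06,0.1,0.6,0,0,0],[0.06,0.1,0.6,0,0,0],[0.06,0.1,0.6,0,0,0],[0.06,0.1,0.6,0,0,0],[0.06,0.1,0.6,0,0,0]]]'
python3 -m inch '[[[0,0,0,0,0,0],[0,0,0,0,0,0],[0,0,0,0,0,0],[0,0,0,0,0,0]]]'
```

```text
clock: 13.13
eef_pos: [491.3, -52.3, 140.3]
tcp_rot: [3.141, -0.003, 0.0]
contact_force: [0.4, 0.1, -0.0]
opening: 0.002
grasp_force: 0.0
clock: 13.47
eef_pos: [490.2, -52.1, 139.0]
tcp_rot: [3.141, -0.001, -0.0]
contact_force: [0.6, 0.9, -0.2]
opening: -0.0
grasp_force: 0.0
```

```bash
python3 -m inch '[[[0.03,0,0,0,0,0],[0.055,0,0,0,0,0],[0.075,0,0,0,0,0],[0.09,0,0,0,0,0],[0.1,0,0,0,0,0],[0.107,0,0,0,0,0],[0.111,0,0,0,0,0],[0.113,0,0,0,0,0]]]'
python3 -m inch '[[[0,0,0,0,0,0],[0,0,0,0,0,0],[0,0,0,0,0,0]]]'
python3 -m inch '[[[-0.03,0,0,0,0,0],[-0.1,0,-0.2,0,0,0],[-0.17,-0.1,-0.4,0,0,0],[-0.17,-0.1,-0.6,0,0,0],[-0.17,-0.1,-0.6,0,0,0],[-0.17,-0.1,-0.6,0,0,0],[-0.17,-0.1,-0.6,0,0,0],[-0.17,-0.1,-0.6,0,0,0]]]'
python3 -m inch '[[[0,0,0,0,0,0],[0,0,0,0,0,0]]]'
python3 -c "
from ang import *
now('pics/w8.png')"
```

```text
clock: 14.13
eef_pos: [512.1, -52.1, 138.1]
tcp_rot: [-3.141, 0.001, -0.0]
contact_force: [-1.3, 0.0, 0.7]
opening: 0.0
grasp_force: 0.8
clock: 14.38
eef_pos: [512.2, -52.1, 138.2]
tcp_rot: [-3.142, 0.0, 0.0]
contact_force: [-1.8, 1.0, -1.1]
opening: -0.001
grasp_force: 0.7
clock: 15.05
eef_pos: [477.6, -32.2, 257.0]
tcp_rot: [-3.142, 0.002, -0.0]
contact_force: [0.2, -0.6, -0.7]
opening: 0.001
grasp_force: 0.0
clock: 15.22
eef_pos: [477.8, -32.2, 256.9]
tcp_rot: [-3.141, 0.002, -0.0]
contact_force: [0.4, -0.1, 0.2]
opening: 0.001
grasp_force: 0.0
[477.7720405  -32.21515925 256.90891098]
wrist spoke edges [np.float64(38.25), np.float64(50.75), np.float64(155.75), np.float64(167.75), np.float64(274.75), np.float64(286.75)] 27.716503
```

Spokes now match the start to within about 0.2–0.7°. The wheel is done. Next is the lever: I'll align the tool with the stand, stand on the -x side of the ball, and descend.

```bash
python3 -m inch '[[[-0.315,0.42,0,0,0,0.1006],[-0.315,0.42,0,0,0,0.1006],[-0.315,0.42,0,0,0,0.1006],[-0.315,0.42,0,0,0,0.1006],[-0.315,0.42,0,0,0,0.1006],[-0.315,0.42,0,0,0,0.1006]]]'
python3 -m inch '[[[0,0,0.735,0,0,0],[0,0,0.735,0,0,0],[0,0,0.735,0,0,0],[0,0,0.735,0,0,0],[0,0,0.735,0,0,0],[0,0,0.735,0,0,0],[0,0,0.735,0,0,0],[0,0,0.735,0,0,0]]]'
python3 meas.py pics/w9.png
```

```text
clock: 15.77
eef_pos: [415.7, -116.0, 258.1]
tcp_rot: [-3.141, 0.0, -0.316]
contact_force: [0.5, -0.3, 0.1]
opening: 0.001
grasp_force: 0.0
clock: 16.43
eef_pos: [417.1, -116.3, 113.0]
tcp_rot: [-3.141, -0.003, -0.315]
contact_force: [-0.7, -0.8, 0.1]
opening: -0.002
grasp_force: 0.0
[ 417.09361954 -116.25684722  112.98184064]
[-65.46423756 112.06518877]
[-110.62004926  -24.06014897]
[53.24788872 23.5138934 ]
[317.26920602 161.58142321]
```

View pics/w9.png

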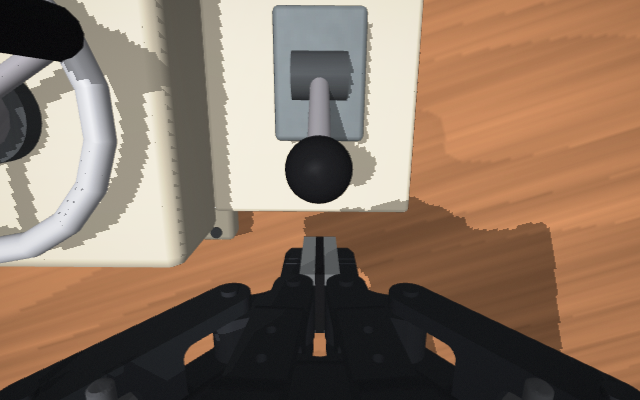

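The ball (319,169) is centred ahead of the fingertips (319,245). I'll push along tool x.

```bash
python3 -m inch '[[[0.06,0,0,0,0,0],[0.12,0,0,0,0,0],[0.18,0,0,0,0,0],[0.24,0,0,0,0,0],[0.3,0,0,0,0,0],[0.35,0,0,0,0,0],[0.4,0,0,0,0,0],[0.44,0,0,0,0,0]]]'
python3 -m inch '[[[0.01,0,0,0,0,0],[0.02,0,0,0,0,0],[0.025,0,0,0,0,0],[0.03,0,0,0,0,0],[0.03,0,0,0,0,0]]]'
python3 meas.py pics/w10.png
```

```text
clock: 17.15
eef_pos: [500.1, -143.8, 111.0]
tcp_rot: [-3.142, 0.0, -0.316]
contact_force: [-0.9, -0.5, -0.8]
opening: 0.002
grasp_force: 0.5
clock: 17.57
eef_pos: [504.5, -145.3, 111.3]
tcp_rot: [-3.142, 0.0, -0.316]
contact_force: [-1.0, 1.3, -0.5]
opening: 0.002
grasp_force: 0.4
[ 504.50902389 -145.25236569  111.26191512]
[-13.2647869  322.21920341]
[-20.57062657 330.33111182]
[ 90.26963118 255.00943292]
[316.53513878 367.23393857]
```

```bash
python3 -m inch '[[[0.005,0,0,0,0,0],[0.01,0,0,0,0,0],[0.01,0,0,0,0,0]]]' | grep -E "eef|force"
python3 -m inch '[[[0.005,0,0,0,0,0],[0.01,0,0,0,0,0],[0.01,0,0,0,0,0]]]'| grep -E "eef|force"
python3 -m inch '[[[0.005,0,0,0,0,0],[0.01,0,0,0,0,0],[0.01,0,0,0,0,0]]]'| grep -E "eef|force"
```

```text
eef_pos: [505.6, -145.6, 111.1]
contact_force: [-4.6, 1.5, 2.8]
grasp_force: 2.5
eef_pos: [505.8, -145.7, 110.9]
contact_force: [-10.5, 2.8, 6.5]
grasp_force: 5.4
eef_pos: [506.0, -145.8, 110.6]
contact_force: [-15.8, 5.2, 10.5]
grasp_force: 8.3
```

The force climbs (16 N) with no further motion, so the lever is at its stop. I'll back off, rise clear and check.

```bash
python3 -m inch '[[[-0.05,0,0,0,0,0],[-0.15,0,0,0,0,0],[-0.35,0,0,0,0,0],[-0.55,0,-0.2,0,0,0],[-0.65,0,-0.4,0,0,0],[-0.65,0,-0.6,0,0,0],[-0.65,0,-0.73,0,0,0],[-0.65,0,-0.73,0,0,0]]]' | grep -E "eef|force"
python3 -m inch '[[[0,-0.3,0,0,0,0],[0,-0.3,0,0,0,0],[0,-0.3,0,0,0,0],[0,-0.3,0,0,0,0]]]' | grep -E "clock|eef"
python3 -c "
from ang import *
now('pics/w11.png')"
```

```text
eef_pos: [390.2, -107.7, 264.6]
contact_force: [2.4, -0.3, 0.8]
grasp_force: 0.0
clock: 19.37
eef_pos: [406.0, -49.3, 257.6]
[405.97769241 -49.32747172 257.55143517]
wrist spoke edges [np.float64(38.75), np.float64(50.25), np.float64(155.75), np.float64(167.25), np.float64(275.25), np.float64(287.25)] 24.072754
```

View pics/w11.png

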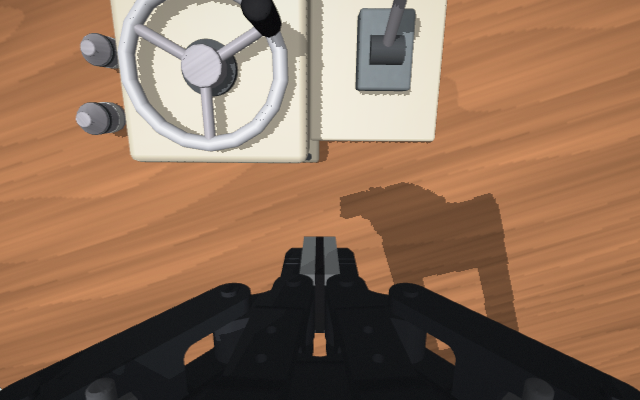

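The lever rod (395,15) now leans away to +x. The wheel spokes (44.5/161.5/281.25°) match the start, and the hand is clear of everything.

```bash
python3 -m inch '[[[0,0,0,0,0,0],[0,0,0,0,0,0],[0,0,0,0,0,0],[0,0,0,0,0,0]]]' >/dev/null; python3 -c "
from rig import r
print(r.sign_off())"
```

```text
the job is handed in; nothing more can be done
None
```

The wheel went one full turn clockwise and its handle is back at the start angle to within about 0.5° (it overshot by about 3°, so I nudged it back). The clamp lever is over against its +x stop; none of the loose things was touched, as far as I can tell, and the job is handed in at about 20 s.

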